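# Put the desk things back in their own trays

## Robot

A 7-joint arm with a two-finger parallel gripper is mounted at the origin on the work surface. World frame = base frame: x ahead of the robot, y to its left, z up, the work surface at z = 0. Lengths are in mm, angles in rad, forces in N, time in s.
With the tool pointing down it reaches from about 350 to 900 mm from the base axis. Payload 7.2 kg.
Tool frame: the origin (TCP) lies between the finger pads; the fingertips stand 25 mm ahead of it and the grasp point (between the pads) lies 6 mm ahead of it (manip.tips_ahead is the distance from the TCP to the fingertips, in mm); z points along the fingers, y is the direction in which the jaws open and shut (so a half turn about z gives the same grasp; the last joint's range is limited). The gripper opens to 88 mm and grips with 3 to 60 N. Pads are 20 mm wide; open, the fingers measure 115 mm over their backs; the gripper's body (75 mm by 178 mm) begins 61 mm behind the grasp point.
Start: joints at [-1.34, 0.411, -0.013, 1.596, 0.006, 1.134, -0.082], TCP at [183.993, 597.306, 247.653] pointing down, gripper open.
Joint ranges: [-2.95, 2.95], [-0.29, 1.99], [-1.47, 1.44], [0.14, 2.54], [-1.03, 4.17], [0.13, 1.85], [-2.86, 2.86]. Speed limits (rad/s): [2.39, 2.39, 3.01, 3.01, 3.14, 3.14, 3.14].

## Interface

Orientations are given as a unit quaternion [x, y, z, w].
In Python, from plant import manip gives the robot as it stands.
- The arm moves only by the tool jog_arm, never from a script. Its argument "increments" is a list of rows, each a list of 4 numbers: the shift along the tool's x, y, z in m, then the turn about the tool's z in degrees. A call has 1 to 20 rows; each row is the pose to reach, as a shift and turn from the pose measured when the call began, along the tool's axes at that moment; what a row does not reach only later rows make up. A row lasts 1/10 s, in which the tool goes at most 50 mm and 8.59 degrees, less where a joint would pass 70% of its speed; a pose out of reach is approached as far as the arm can. A call with a gripper value outside its range is refused whole. "gripper" is the finger opening in m, from 0 to 0.0878, set as the call begins (left out, the last holds). The fingers move at their own pace and stop on an object; "squeeze" is the grip in N (left out, the last holds). Time passes only in rows, so rows that repeat a pose let the fingers close. It gives the time, the measured TCP pose, the force and the opening at its end, in the units of the state.
- manip.state(): the state, without advancing time (a new reading comes with each control period).
- manip.camera(name): name is "scene" or "top"; returns a dict with "color" (420x560x3 uint8, red, green, blue), "K" (3x3 intrinsics, pixels), "extrinsics" (4x4, takes a point from camera to world coordinates). Camera axes: x right, y up, looking along -z (the intrinsics and any distortion apply to the point x, -y, -z); pixel columns grow to the right and rows downward; lengths in mm; the calibration is good to about 2 mm. A picture is of the moment at which its call begins. There is no depth.
- manip.finish_job(): hands the job in, once; it reports no verdict.
The state is a dict: "time": time; "joint_positions": joint angles; "joint_vel": joint speeds; "tau": joint torques, N m; "ee_pos": TCP position; "eef_rot": TCP orientation; "wrist_force": force on the tool from outside, world axes, zero at the start; "torque": the same for the moment, N m; "gripper_width": opening from 0.0 (shut) to 1.0 (fully open).
Only numpy, scipy, OpenCV 4.12 (cv2) and the standard library are available. Lean on these libraries where they do the work, as an engineer would, in place of code of your own. Each camera call takes 0.05 s, during which the arm holds its last target.

## Task

The desk has been wiped down: put each thing back in the middle of its own place, standing or lying flat inside the rim - the potted plant in the terracotta saucer, the pencil cup on the round white coaster with the green inlay, the memo block in the square yellow tray and the stapler lengthwise in the long blue tray. Keep the plant and the pencil cup upright, set everything down gently rather than dropping it, and leave the mug and the candle jar standing where they are.

Things in the scene. Friction and masses are not known exactly. Their poses are not given: they have to be found in the camera images.
- plant: Small green succulent in a round terracotta pot, about 0.25 kg. Pot 56 mm tall: foot 52 mm in diameter widening to 58 mm at 40 mm up, then a rim band 64 mm in diameter from 40 to 56 mm up (grip here). The leaves stay within 64 mm diameter and reach 92 mm above the foot. Loose. Origin: centre of the underside; z up.
- pencil_cup: Round white ceramic pencil cup with a green band round it, holding five coloured pencils fixed in it, about 0.28 kg. 66 mm in diameter, straight sides, 78 mm tall; the pencils reach up to 110 mm and stay inside the cup's outline seen from above. Loose. Origin: centre of the underside; z up.
- memo_block: Square block of yellow memo paper with an orange and a white band round its sides and a smaller orange note on its top, 62 x 62 mm, 45 mm tall, about 0.14 kg. Loose and solid. Origin: centre of the underside; x and y along its sides, z up.
- stapler: Small blue desk stapler with a black foot plate, 105 mm long (its x axis), 32 mm wide (y), 50 mm tall, about 0.18 kg. The blue top lever spans 34 to 50 mm up, 32 mm wide over nearly the whole length; the foot plate, 32 mm wide, is the lowest 9 mm; between them it is narrower. Loose, one rigid piece. Origin: centre of the underside; z up.
- saucer: Round terracotta saucer for the potted plant, fixed to the desk. 96 mm in outer diameter at the rim, rim 9 mm high, flat inner floor at 3 mm height and about 78 mm in diameter. Origin: centre of the underside, at desk height; z up.
- coaster: Round white coaster with a green inlay for the pencil cup, fixed to the desk. 104 mm in outer diameter, rim 4 mm thick and 8 mm high, flat green floor at 3 mm height, 96 mm in diameter. Origin: centre of the underside, at desk height; z up.
- yellow_tray: Square shallow yellow tray for the memo block, fixed to the desk. 92 x 92 mm outside, 84 x 84 mm inside, lip 4 mm thick and 8 mm high, floor at 3 mm height. Origin: centre of the underside, at desk height; x and y along its sides, z up.
- blue_tray: Long shallow blue tray for the stapler, fixed to the desk. 136 mm long (its x axis) and 66 mm wide (y) outside, 128 x 58 mm inside, lip 4 mm thick and 8 mm high, floor at 3 mm height. Either way round of the stapler fits. Origin: centre of the underside, at desk height; z up.
- mug: Empty blue ceramic mug, 74 mm in diameter at the rim, 82 mm tall, with a handle at its +y side that reaches about 75 mm from the axis. Loose, not to be moved. Origin: centre of the underside; z up.
- candle: Amber glass candle jar with a brass lid, 63 mm in diameter, 74 mm tall. Loose, not to be moved. Origin: centre of the underside; z up.
Mind the look-alikes: they are no part of the job. Of the things that look like the blue_tray, the larger one is meant.

How it is judged (in metres and radians):
At the end, for the whole second after the job is handed in: Each thing released, at rest and upright (0.06 rad) in its own place: centres within 15 mm, underside on the place's floor (1 to 5.5 mm above the desk, not on the rim); mug and candle jar upright and within 30 mm of where they began (horizontal distance between plant and saucer below 0.015 m and z of plant in the frame of saucer between 0.001 and 0.0055 m and angle between each of plant, pencil_cup, memo_block, stapler's own z axis and vertical below 0.06 rad and linear speed of each of plant, pencil_cup, memo_block, stapler below 0.02 m/s and angular speed of each of plant, pencil_cup, memo_block, stapler below 0.2 rad/s and horizontal distance between pencil_cup and coaster below 0.015 m and z of pencil_cup in the frame of coaster between 0.001 and 0.0055 m and horizontal distance between memo_block and yellow_tray below 0.015 m and z of memo_block in the frame of yellow_tray between 0.001 and 0.0055 m and horizontal distance between stapler and blue_tray below 0.015 m and z of stapler in the frame of blue_tray between 0.001 and 0.0055 m and distance of each of mug, candle from where it was at the start of the episode below 0.03 m and angle between each of mug, candle's own z axis and vertical below 0.1 rad); the robot touches nothing.
It fails at once if the mug is pushed more than 30 mm from its place or tipped (distance of mug from where it was at the start of the episode above 0.03 m or angle between mug's own z axis and vertical above 0.35 rad).
It fails at once if the candle is pushed more than 30 mm from its place or tipped (distance of candle from where it was at the start of the episode above 0.03 m or angle between candle's own z axis and vertical above 0.35 rad).
It fails at once if the potted plant is tipped over (angle between plant's own z axis and vertical above 0.6 rad).
It fails at once if the pencil cup is tipped over (angle between pencil_cup's own z axis and vertical above 0.6 rad).
It fails at once if a thing is dropped onto its place (falls free at over 0.6 m/s, about 2 cm of fall) ((linear speed of plant above 0.6 m/s and horizontal distance between plant and saucer below 0.06 m and contact force between plant and the fingers below 0.2 N) or (linear speed of pencil_cup above 0.6 m/s and horizontal distance between pencil_cup and coaster below 0.06 m and contact force between pencil_cup and the fingers below 0.2 N) or (linear speed of memo_block above 0.6 m/s and horizontal distance between memo_block and yellow_tray below 0.06 m and contact force between memo_block and the fingers below 0.2 N) or (linear speed of stapler above 0.6 m/s and horizontal distance between stapler and blue_tray below 0.06 m and contact force between stapler and the fingers below 0.2 N)).
It also fails if it takes over 112 s, if anything falls off the work surface, if the arm or the gripper's body presses on something with over 40 N, if the wrist force passes 120 N, or if a joint passes its speed limit or range.

## Working session

There is one attempt and no reset: what is moved stays moved. The work goes in short steps, Python scripts to look and compute and a tool call to move; the robot and the scene stay as the last step left them, time stands still between calls to the robot, and variables do not carry over. Pictures are saved under pics/ and viewed, and the job is handed in when it is done.

Besides the shell and the picture viewer there is one more tool, called after "Request:" as a command line: name --pt "numbers of a row" for each row, then --argument value for the rest. jog_arm: Moves the arm, as the interface text tells. Its arguments: {"type":"object","properties":{"increments":{"type":"array"},"gripper":{"type":"number"},"squeeze":{"type":"number"}},"required":["increments"]}

```bash
ls; mkdir -p pics; python3 - <<'E'
from plant import manip
import cv2
s=manip.state();print(s)
for n in("scene","top"):
    c=manip.camera(n);cv2.imwrite(f"pics/{n}0.png",cv2.cvtColor(c["color"],cv2.COLOR_RGB2BGR));print(n,c["K"],c["extrinsics"],[k for k in c])
E
```

```text
pics
{'time': 0.0, 'joint_positions': array([-1.34018208,  0.41187891, -0.01270342,  1.59703185,  0.00558462,
        1.13429223, -0.08221479]), 'joint_vel': array([-0.00106538, -0.00146391, -0.00051783, -0.00110555, -0.00023706,
        0.00070427,  0.00130542]), 'tau': array([ 1.05020052e-03, -5.87939894e+01,  6.42780885e-01, -2.91076487e+01,
       -5.36033465e-02,  1.81117369e-02,  1.37120992e-04]), 'ee_pos': array([183.89430654, 596.85260366, 246.82715555]), 'eef_rot': array([ 1.48854120e-01,  9.88858853e-01, -7.84617316e-04, -6.69436909e-05]), 'wrist_force': array([-0.0548095 ,  0.06141889, -0.19128824]), 'torque': array([ 0.01278421, -0.01448572, -0.04172481]), 'gripper_width': 1.002483927746553}
scene [[436.57859637   0.         283.15147896]
 [  0.         436.57859637 214.64275531]
 [  0.           0.           1.        ]] [[-8.47580412e-01 -4.37271125e-01  3.00668271e-01  8.02288381e+02]
 [ 5.30605875e-01 -7.06926359e-01  4.67667112e-01  5.92852665e+02]
 [ 8.05300173e-03  5.55921835e-01  8.31195562e-01  9.95458399e+02]
 [ 0.00000000e+00  0.00000000e+00  0.00000000e+00  1.00000000e+00]] ['color', 'K', 'extrinsics']
top [[519.17958368   0.         274.2055619 ]
 [  0.         519.17958368 201.09870137]
 [  0.           0.           1.        ]] [[-1.67903968e-02  9.91216904e-01 -1.31175961e-01  3.02887311e+02]
 [-9.99761013e-01 -1.48066615e-02  1.60835184e-02  6.77667353e+01]
 [ 1.39999773e-02  1.31414660e-01  9.91228625e-01  1.23025188e+03]
 [ 0.00000000e+00  0.00000000e+00  0.00000000e+00  1.00000000e+00]] ['color', 'K', 'extrinsics']
```

View pics/scene0.png

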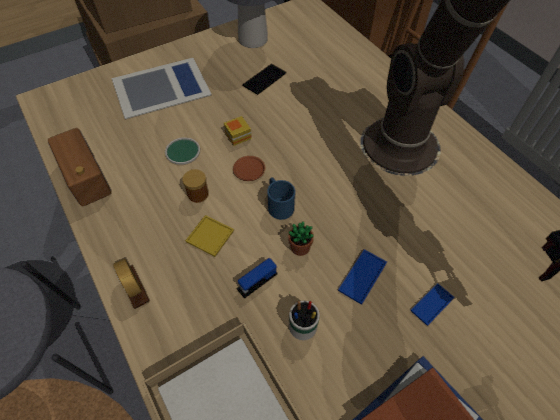

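View pics/top0.png

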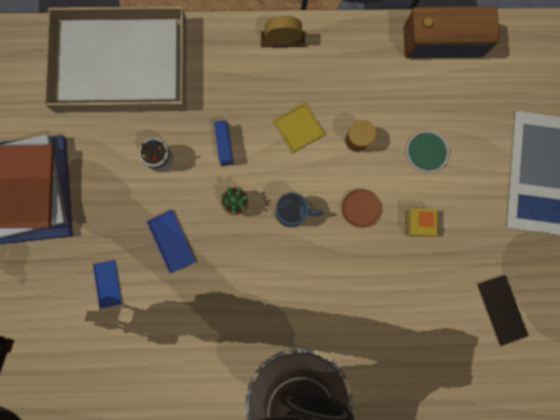

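```bash
cat > h.py <<'E'
from plant import manip
import cv2,numpy as np
def shot(n,f=None):
    c=manip.camera(n);im=cv2.cvtColor(c["color"],cv2.COLOR_RGB2BGR)
    if f: cv2.imwrite("pics/"+f,im)
    return im,c["K"],c["extrinsics"]
def ray(uv,K,E,z):
    uv=np.atleast_2d(np.asarray(uv,float))
    d=np.c_[(uv[:,0]-K[0,2])/K[0,0],-(uv[:,1]-K[1,2])/K[1,1],-np.ones(len(uv))]@E[:3,:3].T
    t=(z-E[2,3])/d[:,2]
    return (E[:3,3]+d*t[:,None])[:,:2]
def proj(p,K,E):
    q=(np.atleast_2d(p)-E[:3,3])@E[:3,:3]
    return np.c_[K[0,0]*q[:,0]/-q[:,2]+K[0,2],-K[1,1]*q[:,1]/-q[:,2]+K[1,2]]
E
python3 - <<'E'
import cv2,numpy as np
t=cv2.imread("pics/top0.png");s=cv2.imread("pics/scene0.png")
cv2.imwrite("pics/tz.png",cv2.resize(t[95:320,80:280],None,fx=2.6,fy=2.6,interpolation=2))
cv2.imwrite("pics/tz2.png",cv2.resize(t[95:245,265:460],None,fx=4,fy=4,interpolation=2))
h=cv2.cvtColor(t,cv2.COLOR_BGR2HSV)
for n,p in dict(tray=(172,241),tray2=(107,284),stap=(223,140),yt=(300,127),memo=(414,214),memo2=(427,219),sauc=(361,208),coast=(428,151),rim=(428,132),pot=(235,201),desk=(330,170),desk2=(200,330),cup=(155,166)).items(): print(n,h[p[1],p[0]])
h=cv2.cvtColor(s,cv2.COLOR_BGR2HSV)
for n,p in dict(tray=(362,276),tray2=(432,304),stap=(258,272),yt=(210,236),sauc=(249,168),pot=(301,246),desk=(330,170)).items(): print(n,h[p[1],p[0]])
E
```

```text
tray [111 153 105]
tray2 [110 164 123]
stap [112 153 117]
yt [ 24 181 142]
memo [ 24 181 142]
memo2 [ 12 191 151]
sauc [ 11 151 115]
coast [71 98 83]
rim [ 43  27 114]
pot [ 53 124  70]
desk [ 20  87 153]
desk2 [19 97 97]
cup [24 28 92]
tray [111 194  88]
tray2 [109 201 104]
stap [110 203 102]
yt [ 23 180 130]
sauc [ 10 157 101]
pot [ 12 179  81]
desk [ 18  87 132]
```

View pics/tz.png

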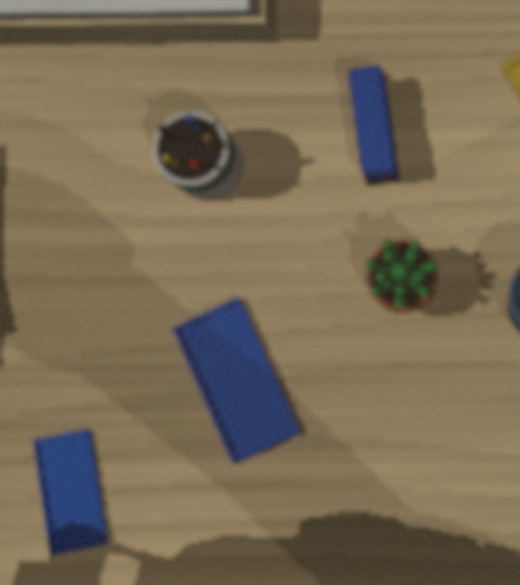

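View pics/tz2.png

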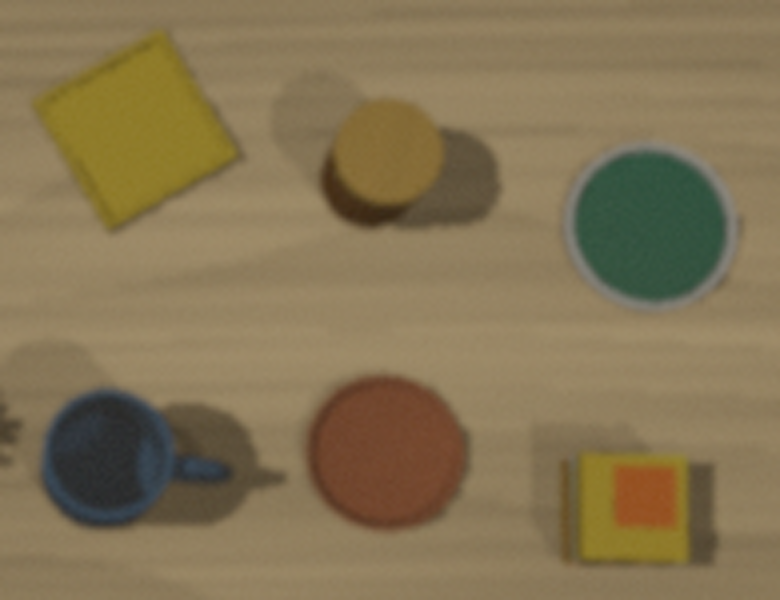

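Candidates for the blue tray: the larger rectangle at top (172,241) and the smaller at (107,284). The first fits (136x66 to be confirmed by size). The crops show both. The other places each have one candidate: yellow tray (300,127), coaster (428,151) and saucer (361,208).

```bash
cat > meas.py <<'E'
from h import *
R=dict(blue=((104,110,40),(122,255,255)),yel=((21,135,60),(30,255,255)),terr=((5,125,45),(15,255,255)),green=((45,60,30),(85,255,255)))
def blobs(im,rng,minA=80):
    m=cv2.inRange(cv2.cvtColor(im,cv2.COLOR_BGR2HSV),*[np.array(x) for x in rng])
    m=cv2.morphologyEx(m,cv2.MORPH_CLOSE,np.ones((3,3)))
    cs,_=cv2.findContours(m,cv2.RETR_EXTERNAL,cv2.CHAIN_APPROX_NONE)
    return [c.reshape(-1,2) for c in cs if cv2.contourArea(c)>minA]
def rect(c,K,E,z):
    w=ray(c,K,E,z).astype(np.float32);(cx,cy),(a,b),_=r=cv2.minAreaRect(w)
    p=cv2.boxPoints(r);e=[p[1]-p[0],p[2]-p[1]];l=max(e,key=np.linalg.norm)
    return np.round([cx,cy,max(a,b),min(a,b),np.degrees(np.arctan2(l[1],l[0]))%180],1)
E
python3 - <<'E'
from meas import *
for n in("top","scene"):
    im,K,E=shot(n)
    print(n)
    for k,z in(("blue",8),("yel",8),("terr",9),("green",3)):
        for c in blobs(im,R[k]):
            u=c.mean(0).round()
            if n=="top" and u[1]>330:continue
            r=rect(c,K,E,z)
            if r[2]<200:print(k,u,r,"@50/45/56:",rect(c,K,E,dict(blue=50,yel=45,terr=56,green=78)[k]))
E
```

```text
top
blue [107. 284.] [278.1 439.1  99.1  48.   10.3] @50/45/56: [278.9 426.3  95.7  46.3  10.3]
blue [ 34. 235.] [395.4 612.6 156.   20.3  95.6] @50/45/56: [392.2 593.9 150.6  19.6  95.6]
blue [171. 241.] [374.3 292.4 132.   62.5  24.5] @50/45/56: [371.8 284.7 127.4  60.3  24.5]
blue [539. 209.] [ 437.5 -584.8   97.6   51.3   81.3] @50/45/56: [ 432.9 -562.4   94.3   49.5   81.3]
blue [223. 141.] [611.6 169.5  99.9  28.2   7.6] @50/45/56: [601.  166.   96.4  27.2   7.6]
yel [423. 222.] [ 410.3 -304.3   66.8   65.4   87.1] @50/45/56: [ 407.  -293.    64.7   63.4   87.1]
yel [298. 127.] [645.4 -13.8  93.1  93.   28.9] @50/45/56: [635.  -11.3  90.3  90.2  28.9]
terr [426. 218.] [ 417.5 -311.4   34.3   31.    89.1] @50/45/56: [ 413.1 -296.8   33.    29.8   89.1]
terr [361. 208.] [ 446.3 -158.    90.5   88.8   88.1] @50/45/56: [ 440.7 -149.3   87.    85.4   88.1]
terr [ 25. 186.] [5.093e+02 6.370e+02 1.966e+02 1.260e+02 5.000e-01] @50/45/56: [5.013e+02 6.151e+02 1.890e+02 1.211e+02 5.000e-01]
terr [281.  42.] [871.5  19.3 104.   36.5  89.2] @50/45/56: [849.6  21.2 100.   35.1  89.2]
green 
[... 1042 characters left out ...]
terr [299. 245.] [462.1 141.1  64.6  55.7 139.6] @50/45/56: [478.3 162.7  61.5  53.1 139.6]
terr [196. 193.] [ 614.3 -149.9   60.6   59.2  159.2] @50/45/56: [ 623.2 -114.5   57.7   56.3  159.2]
terr [249. 168.] [ 444.2 -155.5   91.2   91.   148.4] @50/45/56: [ 461.3 -119.8   86.8   86.7  148.4]
terr [186.  26.] [ 307.7 -888.4  141.7   77.3   58.3] @50/45/56: [ 331.2 -817.9  134.9   73.6   58.3]
terr [181.  10.] [  269.7 -1000.6   150.1    87.1    76.5] @50/45/56: [ 295.1 -924.7  143.    82.9   76.5]
green [301. 232.] [434.6 107.   65.6  60.8  62. ] @50/45/56: [462.4 143.8  60.6  56.2  62. ]
green [182. 150.] [ 579.2 -325.    90.1   84.8  148.4] @50/45/56: [ 596.1 -255.7   83.2   78.4  148.4]
```

```bash
cat >> h.py <<'E'
def circ(im,K,E,x,y,z,r,col=(0,0,255),s=1,off=(0,0),sq=None):
    if sq is None: a=np.linspace(0,2*np.pi,60);P=np.c_[x+r*np.cos(a),y+r*np.sin(a),0*a+z]
    else:
        c,sn=np.cos(sq[2]),np.sin(sq[2]);P=np.array([[x+i*sq[0]/2*c-j*sq[1]/2*sn,y+i*sq[0]/2*sn+j*sq[1]/2*c,z] for i,j in((1,1),(1,-1),(-1,-1),(-1,1))])
    p=((proj(P,K,E)+.5-np.array(off))*s).astype(np.int32)
    cv2.polylines(im,[p],True,col,1)
E
cat > ov.py <<'E'
from h import *
T=dict(blue=(374,294,8,0,(136,66,np.radians(24.4))),yt=(645,-12.3,8,0,(92,92,np.radians(29))),sau=(445.2,-156.8,9,48,None),coa=(581,-325,8,52,None))
def views(objs,tag,offs=dict(top=(90,90,390,250),scene=(150,100,430,350))):
    for n in("top","scene"):
        im,K,E=shot(n);a,b,c,d=offs[n];s=min(800/(c-a),600/(d-b))
        im=cv2.resize(im[b:d,a:c],None,fx=s,fy=s,interpolation=cv2.INTER_CUBIC)
        for o in objs: circ(im,K,E,*o[:4],s=s,off=(a,b),sq=o[4])
        cv2.imwrite(f"pics/{tag}_{n}.png",im)
E
python3 - <<'E'
from ov import *
im,K,E=shot("top")
b=np.array([-1,1.5])
q=dict(plant=((234.6,201.2),56),cup=((153.8,152.7),78),memo=((423.75,222.3),45),mug=((291.7,209.3),82),candle=((362,132.75),74))
P={k:ray(u,K,E,z)[0]+b for k,(u,z) in q.items()};P["stap"]=np.array([600,167.5])
for k in P:print(k,P[k].round(1))
O=[(*P["plant"],56,32,None),(*P["plant"],0,26,None),(*P["cup"],78,33,None),(*P["cup"],0,33,None),(*P["memo"],45,0,(62,62,0)),(*P["memo"],0,0,(62,62,0)),(*P["mug"],82,37,None),(*P["candle"],74,31.5,None),(*P["stap"],50,0,(103,32,np.radians(7.5))),(*P["stap"],0,0,(105,32,np.radians(7.5)))]
views(O+list(T.values()),"o1",dict(top=(130,90,460,280),scene=(150,100,430,350)))
E
```

```text
plant [458.4 140.5]
cup [568.7 320.8]
memo [ 404.4 -293.1]
mug [434.8  12. ]
candle [ 609.9 -153.4]
stap [600.  167.5]
```

View pics/o1_top.png

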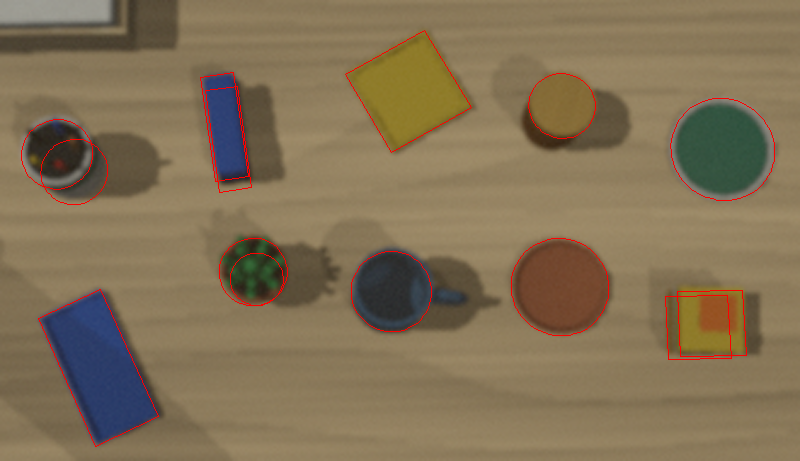

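View pics/o1_scene.png

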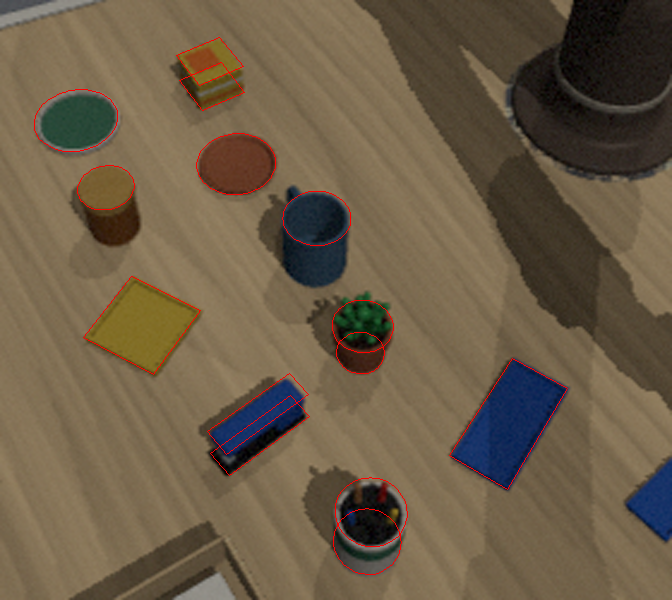

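Both views agree with the outlines to within about 2–3 mm. The blue tray at top (172,241) measures about 134x65 mm against 101x50 for the other, so it is the one meant. Plant first.

```bash
cat > go.py <<'E'
import sys
from h import *
from scipy.spatial.transform import Rotation as Ro
s=manip.state();p=s["ee_pos"];R=Ro.from_quat(s["eef_rot"]).as_matrix()
psi=np.degrees(np.arctan2(R[1,1],R[0,1]))
print("t %.2f"%s["time"],"pos",p.round(1),"psi %.1f"%psi,"tilt %.2f"%np.degrees(np.arccos(-R[2,2])),"w %.1fmm"%(s["gripper_width"]*87.8),"F",s["wrist_force"].round(1),"j",s["joint_positions"].round(2))
# args: x,y,tcpz,psi ...
for a in sys.argv[1:]:
    v=[float(q) for q in a.split(",")]
    print(a,"->",((R.T@(np.array(v[:3])-p))/1000).round(4),"turn",round((psi-(v[3] if len(v)>3 else psi)+180)%360-180,1))
E
python3 go.py 458.5,140.5,200 458.5,140.5,53
```

```text
t 0.35 pos [184.  597.2 247.5] psi 72.9 tilt 0.02 w 87.7mm F [-0.6  0.9  0. ] j [-1.34  0.41 -0.01  1.6   0.01  1.13 -0.08]
458.5,140.5,200 -> [-0.3968 -0.3557  0.0476] turn 0.0
458.5,140.5,53 -> [-0.3968 -0.3556  0.1946] turn 0.0
```

Request:
jog_arm --pt "-0.02 -0.018 0" --pt "-0.06 -0.054 0.005" --pt "-0.095 -0.085 0.01" --pt "-0.13 -0.117 0.015" --pt "-0.165 -0.148 0.02" --pt "-0.2 -0.179 0.025" --pt "-0.235 -0.21 0.03" --pt "-0.27 -0.242 0.035" --pt "-0.305 -0.273 0.04" --pt "-0.34 -0.305 0.045" --pt "-0.37 -0.332 0.048" --pt "-0.39 -0.35 0.048" --pt "-0.397 -0.3557 0.048" --pt "-0.397 -0.3557 0.048" --pt "-0.397 -0.3557 0.048" --gripper 0.0878 --squeeze 25

```text
invalid input
```

```bash
python3 go.py 458.5,140.5,53; python3 -c "
from h import *
shot('scene','s1.png')"
```

```text
t 0.35 pos [184.  597.2 247.5] psi 72.9 tilt 0.02 w 87.7mm F [-0.6  0.9  0. ] j [-1.34  0.41 -0.01  1.6   0.01  1.13 -0.08]
458.5,140.5,53 -> [-0.3968 -0.3556  0.1946] turn 0.0
```

View pics/s1.png

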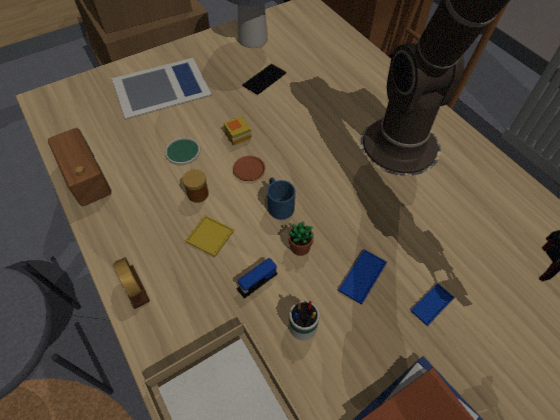

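The arm hasn't moved: my rows lacked the fourth number.

Request:
jog_arm --pt "-0.02 -0.018 0 0" --pt "-0.06 -0.054 0.005 0" --pt "-0.095 -0.085 0.01 0" --pt "-0.13 -0.117 0.015 0" --pt "-0.165 -0.148 0.02 0" --pt "-0.2 -0.179 0.025 0" --pt "-0.235 -0.21 0.03 0" --pt "-0.27 -0.242 0.035 0" --pt "-0.305 -0.273 0.04 0" --pt "-0.34 -0.305 0.045 0" --pt "-0.37 -0.332 0.048 0" --pt "-0.39 -0.35 0.048 0" --pt "-0.397 -0.3557 0.048 0" --pt "-0.397 -0.3557 0.048 0" --pt "-0.397 -0.3557 0.048 0" --gripper 0.0878 --squeeze 25

```text
time: 1.9
ee_pos: [458.1, 141.8, 199.6]
eef_rot: [0.148, 0.989, 0.0, -0.0]
wrist_force: [0.5, -0.5, -0.3]
gripper_width: 0.997
```

```bash
python3 go.py 458.5,140.5,53; python3 -c "
from h import *
shot('scene','s2.png')"
```

```text
t 1.90 pos [458.1 141.8 199.6] psi 73.0 tilt 0.03 w 87.5mm F [ 0.5 -0.5 -0.3] j [-0.62  0.22  0.26  2.01 -0.07  0.92  0.94]
458.5,140.5,53 -> [-0.0008 -0.0012  0.1466] turn 0.0
```

View pics/s2.png

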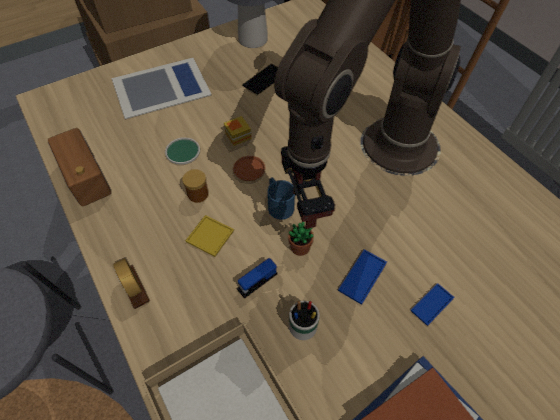

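Request:
jog_arm --pt "-0.001 -0.001 0.015 0" --pt "-0.001 -0.001 0.035 0" --pt "-0.001 -0.001 0.055 0" --pt "-0.001 -0.001 0.075 0" --pt "-0.001 -0.001 0.095 0" --pt "-0.001 -0.001 0.11 0" --pt "-0.001 -0.001 0.125 0" --pt "-0.001 -0.001 0.137 0" --pt "-0.001 -0.001 0.1465 0" --pt "-0.001 -0.001 0.1465 0" --pt "-0.001 -0.001 0.1465 0"

```text
time: 3.05
ee_pos: [458.6, 141.2, 53.3]
eef_rot: [0.148, 0.989, 0.0, -0.0]
wrist_force: [-0.1, 0.5, -0.7]
gripper_width: 0.995
```

Request:
jog_arm --pt "0 0 0 0" --pt "0 0 0 0" --pt "0 0 0 0" --pt "0 0 0 0" --pt "0 0 0 0" --pt "0 0 0 0" --pt "0 0 0 0" --gripper 0.05

```text
time: 3.75
ee_pos: [458.8, 141.1, 53.6]
eef_rot: [0.148, 0.989, 0.0, -0.0]
wrist_force: [-1.4, -0.4, 4.6]
gripper_width: 0.727
```

```bash
python3 go.py 458.5,140.5,53; python3 -c "
from h import *
shot('scene','s3.png')"
```

```text
t 3.75 pos [458.8 141.1  53.6] psi 73.0 tilt 0.03 w 63.8mm F [-1.4 -0.4  4.6] j [-0.56  0.45  0.2   2.13 -0.16  0.58  1.03]
458.5,140.5,53 -> [ 0.0001 -0.0006  0.0006] turn 0.0
```

View pics/s3.png

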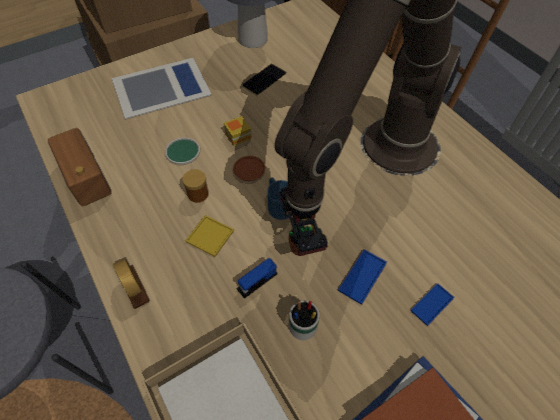

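```bash
python3 go.py 458.8,141.1,200 445.2,-156.8,200
```

```text
t 3.80 pos [458.8 141.1  53.6] psi 73.0 tilt 0.03 w 63.5mm F [-1.1 -0.8  6.3] j [-0.56  0.45  0.2   2.13 -0.16  0.58  1.03]
458.8,141.1,200 -> [ 0.000e+00  1.000e-04 -1.464e-01] turn 0.0
445.2,-156.8,200 -> [-0.074  -0.2888 -0.1466] turn 0.0
```

Request:
jog_arm --pt "0 0 -0.01 0" --pt "0 0 -0.03 0" --pt "0 0 -0.055 0" --pt "0 0 -0.08 0" --pt "0 0 -0.105 0" --pt "0 0 -0.13 0" --pt "0 0 -0.143 0" --pt "0 0 -0.1466 0" --pt "-0.002 -0.01 -0.1466 0" --pt "-0.008 -0.03 -0.1466 0" --pt "-0.015 -0.06 -0.1466 0" --pt "-0.0245 -0.095 -0.1466 0" --pt "-0.0335 -0.13 -0.1466 0" --pt "-0.0425 -0.165 -0.1466 0" --pt "-0.0515 -0.2 -0.1466 0" --pt "-0.06 -0.235 -0.1466 0" --pt "-0.068 -0.265 -0.1466 0" --pt "-0.0725 -0.282 -0.1466 0" --pt "-0.074 -0.2888 -0.1466 0" --pt "-0.074 -0.2888 -0.1466 0"

```text
time: 5.8
ee_pos: [444.2, -157.6, 199.3]
eef_rot: [0.149, 0.989, 0.0, -0.001]
wrist_force: [-0.2, 0.2, -2.9]
gripper_width: 0.723
```

```bash
python3 go.py 445.2,-156.8,57; python3 -c "
from h import *
shot('scene','s4.png')"
```

```text
t 5.80 pos [ 444.2 -157.6  199.3] psi 72.9 tilt 0.11 w 63.5mm F [-0.2  0.2 -2.9] j [-0.17  0.21  0.47  2.04 -0.12  0.92  1.64]
445.2,-156.8,57 -> [-0.001   0.001   0.1423] turn 0.0
```

View pics/s4.png

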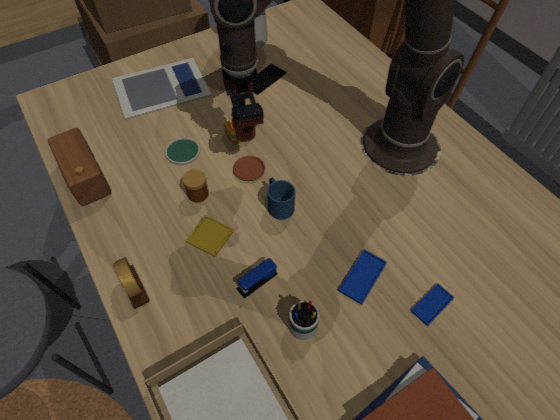

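Request:
jog_arm --pt "-0.001 0.001 0.01 0" --pt "-0.001 0.001 0.03 0" --pt "-0.001 0.001 0.055 0" --pt "-0.001 0.001 0.08 0" --pt "-0.001 0.001 0.1 0" --pt "-0.001 0.001 0.115 0" --pt "-0.001 0.001 0.127 0" --pt "-0.001 0.001 0.134 0" --pt "-0.001 0.001 0.138 0" --pt "-0.001 0.001 0.141 0" --pt "-0.001 0.001 0.1425 0" --pt "-0.001 0.001 0.1425 0" --pt "-0.001 0.001 0.1425 0"

```text
time: 7.15
ee_pos: [445.8, -155.8, 57.2]
eef_rot: [0.148, 0.989, 0.0, -0.001]
wrist_force: [-0.5, 0.4, -3.6]
gripper_width: 0.721
```

```bash
python3 go.py 445.2,-156.8,56.5; python3 -c "
from h import *
im,_,_=shot('scene');cv2.imwrite('pics/s5.png',cv2.resize(im[90:240,180:320],None,fx=4,fy=4))"
```

```text
t 7.15 pos [ 445.8 -155.8   57.2] psi 73.0 tilt 0.07 w 63.3mm F [-0.5  0.4 -3.6] j [-0.07  0.45  0.37  2.15 -0.29  0.59  1.79]
445.2,-156.8,56.5 -> [ 0.0003 -0.0011  0.0007] turn 0.0
```

View pics/s5.png

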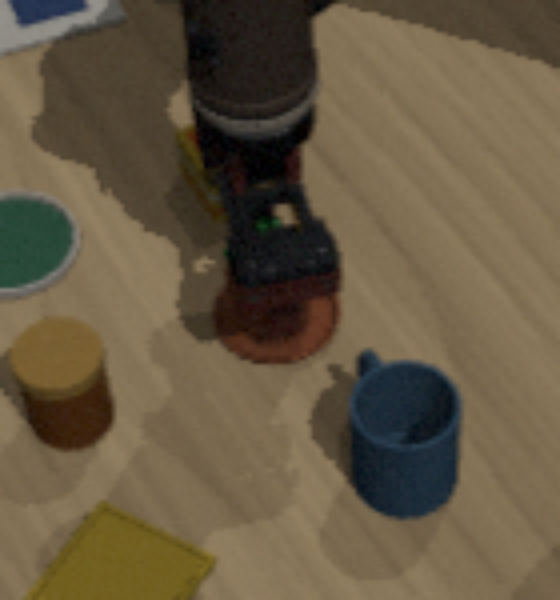

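Still carrying the weight, a hair above the floor. Lower another 1.5 mm, then open.

Request:
jog_arm --pt "0 -0.001 0.001 0" --pt "0 -0.001 0.002 0" --pt "0 -0.001 0.002 0"

```text
time: 7.5
ee_pos: [445.9, -156.6, 56.5]
eef_rot: [0.148, 0.989, 0.001, -0.0]
wrist_force: [-4.4, 3.7, 16.6]
gripper_width: 0.722
```

Request:
jog_arm --pt "0 0 0 0" --pt "0 0 0 0" --pt "0 0 0 0" --pt "0 0 0 0" --pt "0 0 0 0" --gripper 0.0878

```text
time: 8.0
ee_pos: [445.8, -156.6, 56.4]
eef_rot: [0.148, 0.989, 0.001, -0.0]
wrist_force: [-0.0, -0.2, -0.1]
gripper_width: 1.0
```

Request:
jog_arm --pt "0 0 -0.015 0" --pt "0 0 -0.04 0" --pt "0 0 -0.07 0" --pt "0 0 -0.1 0" --pt "0 0 -0.13 0" --pt "0 0 -0.15 0" --pt "0 0 -0.15 0"

```text
time: 8.7
ee_pos: [447.2, -157.3, 208.8]
eef_rot: [0.148, 0.989, 0.001, 0.002]
wrist_force: [-0.5, 0.3, 1.0]
gripper_width: 1.001
```

```bash
python3 go.py 568.7,320.8,240 568.7,320.8,64
```

```text
t 8.70 pos [ 447.2 -157.3  208.8] psi 73.0 tilt 0.29 w 87.9mm F [-0.5  0.3  1. ] j [-0.18  0.2   0.48  2.03 -0.12  0.94  1.64]
568.7,320.8,240 -> [ 0.0237  0.4928 -0.0298] turn 0.0
568.7,320.8,64 -> [0.0244 0.4923 0.1462] turn 0.0
```

Request:
jog_arm --pt "0.001 0.02 -0.01 0" --pt "0.003 0.06 -0.02 0" --pt "0.005 0.1 -0.03 0" --pt "0.007 0.14 -0.03 0" --pt "0.009 0.18 -0.03 0" --pt "0.011 0.22 -0.03 0" --pt "0.013 0.26 -0.03 0" --pt "0.015 0.3 -0.03 0" --pt "0.017 0.34 -0.03 0" --pt "0.019 0.38 -0.03 0" --pt "0.021 0.42 -0.03 0" --pt "0.022 0.455 -0.03 0" --pt "0.023 0.48 -0.03 0" --pt "0.0237 0.4928 -0.03 0" --pt "0.0237 0.4928 -0.03 0" --pt "0.0237 0.4928 -0.03 0"

```text
time: 10.3
ee_pos: [568.7, 319.2, 239.5]
eef_rot: [0.149, 0.989, 0.0, 0.002]
wrist_force: [0.5, -0.0, -0.6]
gripper_width: 0.999
```

```bash
python3 go.py 568.7,320.8,64; python3 -c "
from ov import *
O=[(445.2,-156.8,59,32,None),(445.2,-156.8,9,48,None),(568.7,320.8,78,33,None)]
views(O,'o2',dict(top=(130,90,460,280),scene=(180,90,400,350)))"
```

```text
t 10.30 pos [568.7 319.2 239.5] psi 72.9 tilt 0.23 w 87.7mm F [ 0.5 -0.  -0.6] j [-0.76  0.47  0.25  1.55 -0.12  1.14  0.79]
568.7,320.8,64 -> [0.0011 0.0013 0.1755] turn 0.0
```

View pics/o2_top.png

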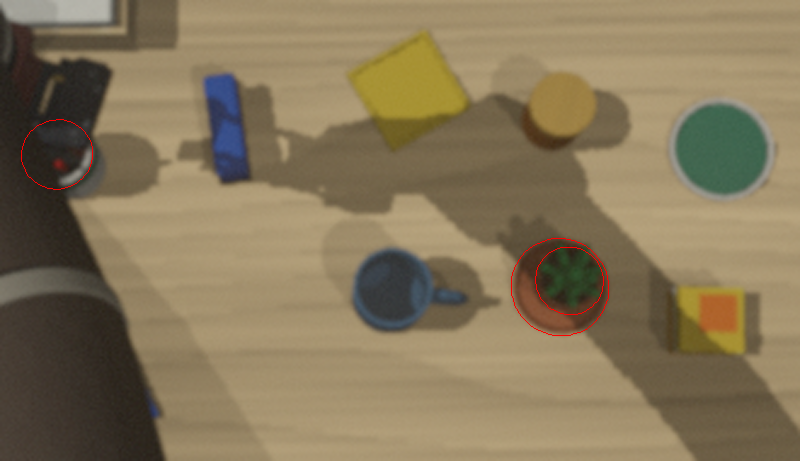

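View pics/o2_scene.png

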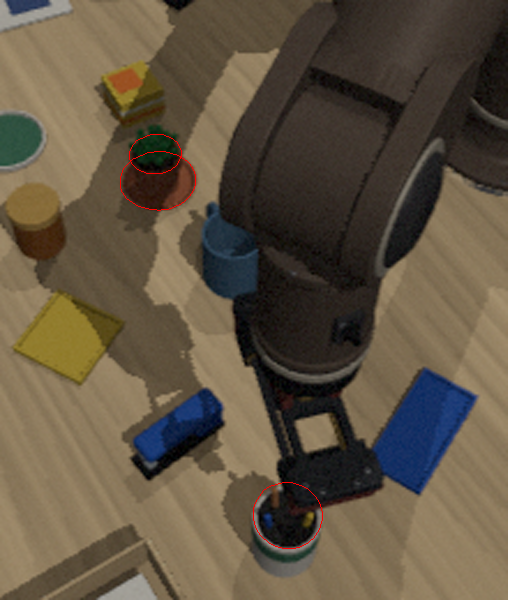

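The plant stands in the saucer, matching the drawn outline within 1–2 mm (top zoom (570,281)). Now the cup.

Request:
jog_arm --pt "0.001 0.001 0.015 0" --pt "0.001 0.001 0.04 0" --pt "0.001 0.001 0.06 0" --pt "0.001 0.001 0.08 0" --pt "0.001 0.001 0.1 0" --pt "0.001 0.001 0.12 0" --pt "0.001 0.001 0.14 0" --pt "0.001 0.001 0.155 0" --pt "0.001 0.001 0.167 0" --pt "0.001 0.001 0.1755 0" --pt "0.001 0.001 0.1755 0" --pt "0.001 0.001 0.1755 0"

```text
time: 11.6
ee_pos: [569.4, 320.2, 65.1]
eef_rot: [0.149, 0.989, 0.001, 0.003]
wrist_force: [0.5, 0.6, 1.1]
gripper_width: 0.995
```

Request:
jog_arm --pt "0 0 0 0" --pt "0 0 0 0" --pt "0 0 0 0" --pt "0 0 0 0" --pt "0 0 0 0" --pt "0 0 0 0" --pt "0 0 0 0" --gripper 0.05 --squeeze 30

```text
time: 12.3
ee_pos: [570.0, 320.9, 65.8]
eef_rot: [0.149, 0.989, 0.002, 0.003]
wrist_force: [0.8, 2.0, 5.8]
gripper_width: 0.745
```

```bash
python3 go.py 568.7,320.8,240 575,0,240  581,-325,240
```

```text
t 12.30 pos [570.  320.9  65.8] psi 72.9 tilt 0.41 w 65.4mm F [0.8 2.  5.8] j [-0.73  0.65  0.2   1.69 -0.17  0.81  0.82]
568.7,320.8,240 -> [ 0.0002  0.0003 -0.1742] turn 0.0
575,0,240 -> [-0.1003 -0.3044 -0.1749] turn 0.0
581,-325,240 -> [-0.2019 -0.6132 -0.1756] turn 0.0
```

Request:
jog_arm --pt "0 0 -0.01 0" --pt "0 0 -0.03 0" --pt "0 0 -0.055 0" --pt "0 0 -0.08 0" --pt "0 0 -0.11 0" --pt "0 0 -0.14 0" --pt "-0.002 -0.006 -0.165 0" --pt "-0.008 -0.024 -0.175 0" --pt "-0.018 -0.055 -0.175 0" --pt "-0.03 -0.091 -0.175 0" --pt "-0.042 -0.128 -0.175 0" --pt "-0.054 -0.164 -0.175 0" --pt "-0.066 -0.2 -0.175 0" --pt "-0.078 -0.237 -0.175 0" --pt "-0.09 -0.273 -0.175 0" --pt "-0.102 -0.31 -0.175 0" --pt "-0.114 -0.346 -0.175 0" --pt "-0.126 -0.383 -0.175 0" --pt "-0.138 -0.419 -0.175 0" --pt "-0.15 -0.4556 -0.175 0"

```text
time: 14.3
ee_pos: [575.7, -161.8, 238.6]
eef_rot: [0.15, 0.989, 0.002, 0.002]
wrist_force: [0.4, -0.1, -3.3]
gripper_width: 0.743
```

```bash
python3 go.py 581,-325,240
```

```text
t 14.30 pos [ 575.7 -161.8  238.6] psi 72.8 tilt 0.26 w 65.3mm F [ 0.4 -0.1 -3.3] j [-0.1   0.38  0.4   1.7  -0.17  1.09  1.62]
581,-325,240 -> [-0.0534 -0.1544 -0.0018] turn 0.0
```

Request:
jog_arm --pt "-0.01 -0.03 -0.002 0" --pt "-0.02 -0.06 -0.002 0" --pt "-0.03 -0.09 -0.002 0" --pt "-0.041 -0.12 -0.002 0" --pt "-0.049 -0.142 -0.002 0" --pt "-0.0534 -0.1544 -0.002 0" --pt "-0.0534 -0.1544 -0.002 0" --pt "-0.0534 -0.1544 -0.002 0"

```text
time: 15.1
ee_pos: [580.5, -324.1, 239.5]
eef_rot: [0.15, 0.989, 0.002, 0.001]
wrist_force: [0.4, 0.7, -3.9]
gripper_width: 0.748
```

```bash
python3 go.py 581,-325,69; python3 -c "
from ov import *
views([(581,-325,8,52,None)],'o3',dict(top=(230,60,560,280),scene=(100,60,350,260)))"
```

```text
t 15.10 pos [ 580.5 -324.1  239.5] psi 72.8 tilt 0.27 w 65.7mm F [ 0.4  0.7 -3.9] j [ 0.15  0.51  0.42  1.52 -0.22  1.16  1.89]
581,-325,69 -> [-0.0005 -0.0015  0.1705] turn 0.0
```

View pics/o3_scene.png

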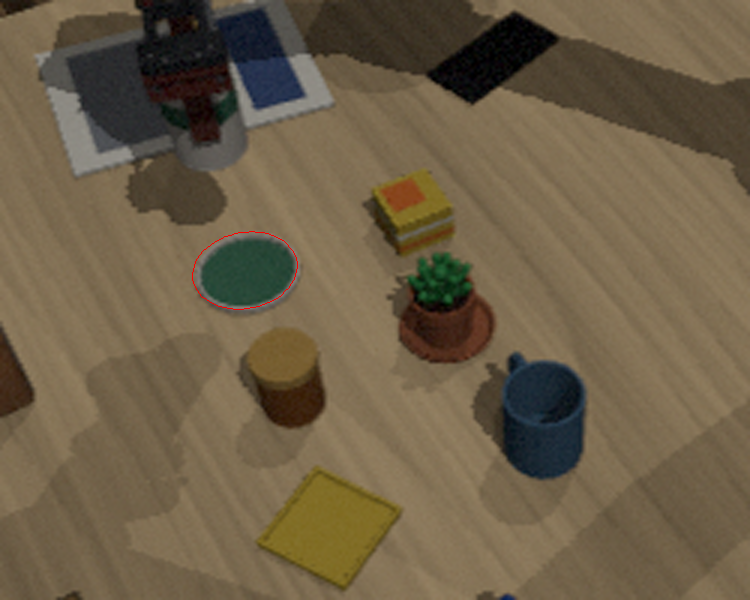

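Cup held upright over the coaster (scene zoom (245,270)); lower it.

Request:
jog_arm --pt "0 -0.001 0.01 0" --pt "0 -0.001 0.03 0" --pt "0 -0.001 0.055 0" --pt "0 -0.001 0.08 0" --pt "0 -0.001 0.105 0" --pt "0 -0.001 0.128 0" --pt "0 -0.001 0.145 0" --pt "0 -0.001 0.156 0" --pt "0 -0.001 0.163 0" --pt "0 -0.001 0.167 0" --pt "0 -0.001 0.169 0" --pt "0 -0.001 0.1705 0" --pt "0 -0.001 0.172 0" --pt "0 -0.001 0.172 0"

```text
time: 16.6
ee_pos: [582.0, -323.6, 68.9]
eef_rot: [0.149, 0.989, 0.002, 0.002]
wrist_force: [-1.5, 0.3, 2.6]
gripper_width: 0.745
```

```bash
python3 go.py 581,-325,69
```

```text
t 16.60 pos [ 582.  -323.6   68.9] psi 72.9 tilt 0.34 w 65.4mm F [-1.5  0.3  2.6] j [ 0.2   0.68  0.36  1.66 -0.31  0.85  1.96]
581,-325,69 -> [ 0.0006 -0.0016 -0.0001] turn 0.0
```

Force reversed, so it is on the floor. Release and rise.

Request:
jog_arm --pt "0 0 0.0005 0" --pt "0 0 0.0005 0" --pt "0 0 0.0005 0" --pt "0 0 0.0005 0" --pt "0 0 0.0005 0" --gripper 0.0878

```text
time: 17.1
ee_pos: [582.0, -323.7, 68.4]
eef_rot: [0.149, 0.989, 0.002, 0.002]
wrist_force: [-0.1, 0.3, 0.3]
gripper_width: 1.0
```

Request:
jog_arm --pt "0 0 -0.01 0" --pt "0 0 -0.035 0" --pt "0 0 -0.065 0" --pt "0 0 -0.1 0" --pt "0 0 -0.135 0" --pt "0 0 -0.15 0" --pt "0 0 -0.15 0"

```text
time: 17.8
ee_pos: [582.3, -325.0, 221.3]
eef_rot: [0.149, 0.989, 0.001, 0.004]
wrist_force: [1.0, 1.0, 0.2]
gripper_width: 1.001
```

```bash
python3 go.py 404.4,-293.1,160,-2  404.4,-293.1,34,-2;python3 -c "
from meas import *
im,K,E=shot('top')
for k,z in(('yel',45),):
    for c in blobs(im,R[k]): print(rect(c,K,E,z))
cv2.imwrite('pics/m1.png',cv2.resize(im[190:250,390:460],None,fx=8,fy=8,interpolation=2))"
```

```text
t 17.80 pos [ 582.3 -325.   221.3] psi 72.9 tilt 0.53 w 87.9mm F [1.  1.  0.2] j [ 0.16  0.52  0.42  1.54 -0.23  1.12  1.9 ]
404.4,-293.1,160,-2 -> [ 0.1799 -0.0222  0.0597] turn 74.9
404.4,-293.1,34,-2 -> [ 0.1809 -0.0227  0.1857] turn 74.9
[ 407.3 -287.3   63.4   53.3  177.1]
[635.  -11.2  90.3  90.3  28.9]
```

View pics/m1.png

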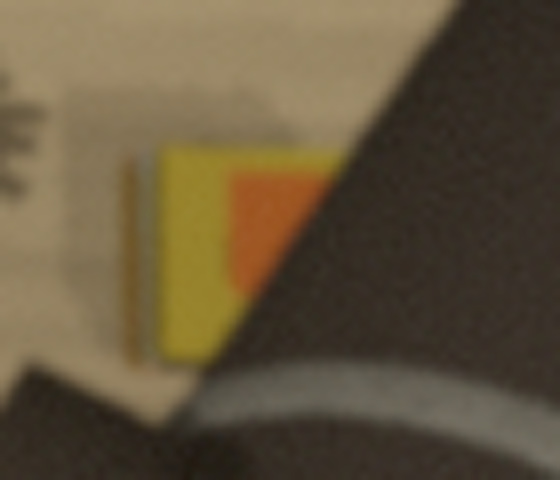

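Request:
jog_arm --pt "0.01 -0.001 0.003 6" --pt "0.03 -0.004 0.01 14" --pt "0.055 -0.007 0.02 22" --pt "0.08 -0.01 0.03 30" --pt "0.105 -0.013 0.04 38" --pt "0.13 -0.016 0.05 46" --pt "0.15 -0.019 0.055 54" --pt "0.167 -0.021 0.06 62" --pt "0.177 -0.022 0.06 70" --pt "0.18 -0.0222 0.06 76" --pt "0.18 -0.0222 0.06 76" --pt "0.18 -0.0222 0.06 76"

```text
time: 19.05
ee_pos: [403.0, -291.9, 157.0]
eef_rot: [0.725, 0.689, 0.003, 0.0]
wrist_force: [0.4, 0.1, -0.6]
gripper_width: 1.0
```

```bash
python3 go.py 404.4,-293.1,34,-3;python3 -c "
from ov import *
views([(581,-325,8,52,None),(581,-325,81,33,None),(404.4,-293.1,0,0,(62,62,-.05))],'o4',dict(top=(330,90,460,260),scene=(120,60,320,220)))"
```

```text
t 19.05 pos [ 403.  -291.9  157. ] psi -2.9 tilt 0.31 w 87.8mm F [ 0.4  0.1 -0.6] j [-0.08  0.37  0.77  2.04 -0.35  0.86  0.84]
404.4,-293.1,34,-3 -> [-0.0016  0.001   0.123 ] turn 0.1
```

View pics/o4_scene.png

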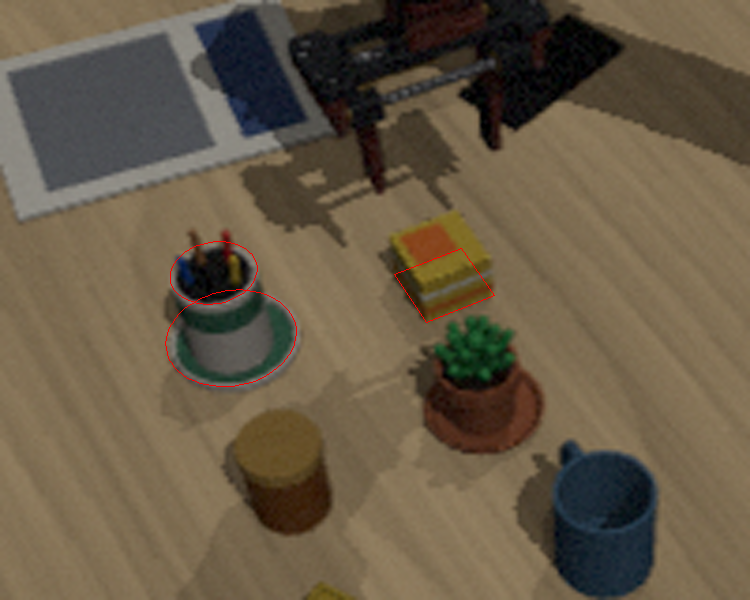

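View pics/o4_top.png

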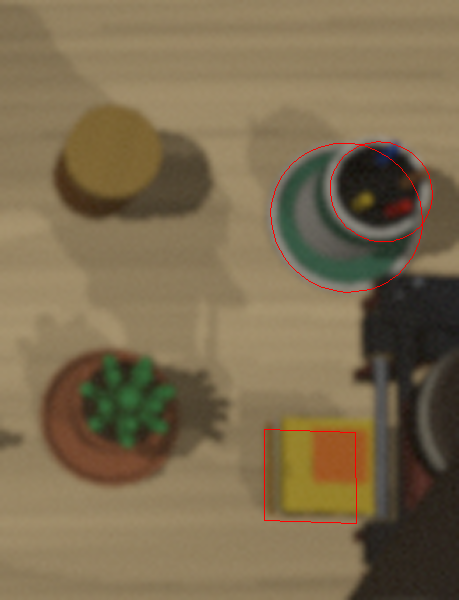

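Cup stands centred in the coaster in both views. Memo block next.

Request:
jog_arm --pt "-0.0016 0.001 0.015 0" --pt "-0.0016 0.001 0.04 0" --pt "-0.0016 0.001 0.065 0" --pt "-0.0016 0.001 0.09 0" --pt "-0.0016 0.001 0.108 0" --pt "-0.0016 0.001 0.118 0" --pt "-0.0016 0.001 0.123 0" --pt "-0.0016 0.001 0.123 0" --pt "-0.0016 0.001 0.123 0"

```text
time: 20.05
ee_pos: [405.1, -293.8, 34.9]
eef_rot: [0.725, 0.689, 0.003, 0.001]
wrist_force: [0.7, -0.1, 0.1]
gripper_width: 0.996
```

Request:
jog_arm --pt "0 0 0 0" --pt "0 0 0 0" --pt "0 0 0 0" --pt "0 0 0 0" --pt "0 0 0 0" --pt "0 0 0 0" --pt "0 0 0 0" --gripper 0.05 --squeeze 25

```text
time: 20.75
ee_pos: [405.5, -293.8, 35.2]
eef_rot: [0.725, 0.689, 0.003, 0.001]
wrist_force: [0.3, 1.5, 5.5]
gripper_width: 0.699
```

```bash
python3 go.py 404.4,-293.1,200 645,-12.3,200,29
```

```text
t 20.75 pos [ 405.5 -293.8   35.2] psi -2.9 tilt 0.41 w 61.4mm F [0.3 1.5 5.5] j [ 0.08  0.57  0.59  2.11 -0.56  0.62  1.02]
404.4,-293.1,200 -> [ 1.200e-03 -1.000e-04 -1.648e-01] turn 0.0
645,-12.3,200,29 -> [ 0.2939  0.2259 -0.1624] turn -31.9
```

Request:
jog_arm --pt "0 0 -0.01 0" --pt "0 0 -0.035 0" --pt "0 0 -0.065 0" --pt "0 0 -0.1 0" --pt "0 0 -0.135 0" --pt "0.006 0.005 -0.157 0" --pt "0.02 0.015 -0.1624 -2" --pt "0.04 0.031 -0.1624 -5" --pt "0.065 0.05 -0.1624 -8" --pt "0.092 0.071 -0.1624 -11" --pt "0.12 0.092 -0.1624 -14" --pt "0.15 0.115 -0.1624 -17" --pt "0.18 0.138 -0.1624 -20" --pt "0.21 0.161 -0.1624 -23" --pt "0.24 0.184 -0.1624 -26" --pt "0.265 0.204 -0.1624 -29" --pt "0.283 0.2175 -0.1624 -31" --pt "0.292 0.2245 -0.1624 -32" --pt "0.294 0.226 -0.1624 -32" --pt "0.294 0.226 -0.1624 -32"

```text
time: 22.75
ee_pos: [644.5, -12.7, 199.3]
eef_rot: [0.507, 0.862, 0.002, 0.002]
wrist_force: [0.1, -0.2, -0.3]
gripper_width: 0.707
```

```bash
python3 go.py 645,-12.3,39,29;python3 -c "
from ov import *
views([T['yt']],'o5',dict(top=(230,60,430,240),scene=(120,110,320,270)))"
```

```text
t 22.75 pos [644.5 -12.7 199.3] psi 29.0 tilt 0.33 w 62.1mm F [ 0.1 -0.2 -0.3] j [-0.44  0.53  0.57  1.63 -0.32  1.07  0.72]
645,-12.3,39,29 -> [ 0.0002 -0.0003  0.1603] turn 0.0
```

View pics/o5_scene.png

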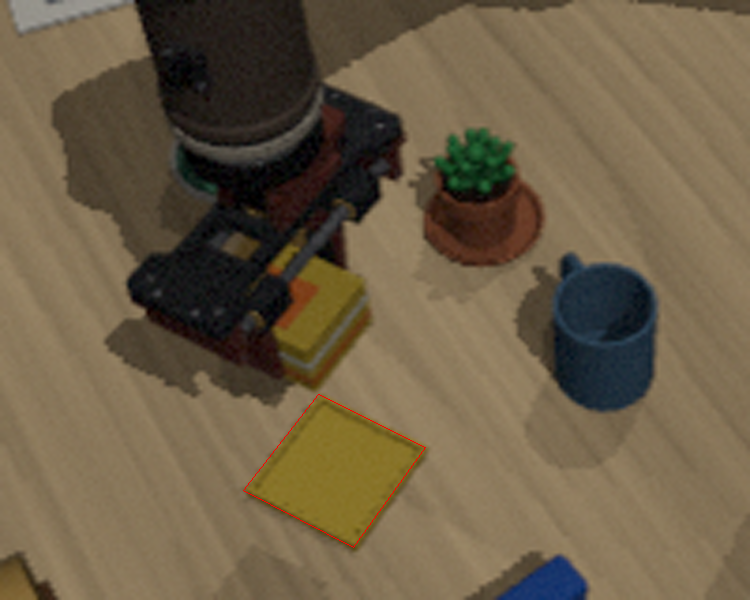

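Memo block held square to the tray (scene zoom (335,470)); lower it.

Request:
jog_arm --pt "0 0 0.01 0" --pt "0 0 0.03 0" --pt "0 0 0.055 0" --pt "0 0 0.08 0" --pt "0 0 0.105 0" --pt "0 0 0.125 0" --pt "0 0 0.14 0" --pt "0 0 0.15 0" --pt "0 0 0.155 0" --pt "0 0 0.158 0" --pt "0 0 0.1605 0" --pt "0 0 0.162 0" --pt "0 0 0.162 0"

```text
time: 24.15
ee_pos: [645.9, -13.4, 39.4]
eef_rot: [0.508, 0.861, 0.003, 0.002]
wrist_force: [-2.5, -0.0, 5.2]
gripper_width: 0.709
```

```bash
python3 go.py 645,-12.3,38,29
```

```text
t 24.15 pos [645.9 -13.4  39.4] psi 28.9 tilt 0.45 w 62.3mm F [-2.5 -0.   5.2] j [-0.37  0.72  0.47  1.74 -0.44  0.78  0.81]
645,-12.3,38,29 -> [ 0.0014 -0.0002  0.0014] turn -0.1
```

Request:
jog_arm --pt "0 0 0.0003 0" --pt "0 0 0.0003 0" --pt "0 0 0.0003 0" --pt "0 0 0.0003 0" --pt "0 0 0.0003 0" --gripper 0.0878

```text
time: 24.65
ee_pos: [645.8, -13.4, 39.0]
eef_rot: [0.508, 0.861, 0.003, 0.002]
wrist_force: [0.1, 0.8, -0.4]
gripper_width: 1.0
```

Request:
jog_arm --pt "0 0 -0.01 0" --pt "0 0 -0.035 0" --pt "0 0 -0.065 0" --pt "0 0 -0.1 0" --pt "0 0 -0.135 0" --pt "0 0 -0.15 0" --pt "0 0 -0.15 0"

```text
time: 25.35
ee_pos: [646.0, -13.9, 191.7]
eef_rot: [0.508, 0.861, 0.004, 0.004]
wrist_force: [0.4, -0.3, -0.2]
gripper_width: 0.995
```

```bash
python3 go.py 600,167.5,160,97.5;python3 -c "
from ov import *
views([T['yt'],(645,-12.3,48,0,(62,62,np.radians(29))),(600,167.5,50,0,(103,32,np.radians(7.5)))],'o6',dict(top=(180,60,380,210),scene=(150,190,350,340)))
from meas import *
im,K,E=shot('top')
for c in blobs(im,R['blue']): print(c.mean(0).round(),rect(c,K,E,50))"
```

```text
t 25.35 pos [646.  -13.9 191.7] psi 28.9 tilt 0.70 w 87.4mm F [ 0.4 -0.3 -0.2] j [-0.44  0.54  0.57  1.64 -0.33  1.05  0.73]
600,167.5,160,97.5 -> [0.1811 0.0472 0.0317] turn -68.6
[107. 284.] [278.7 426.3  95.4  45.4  10.1]
[169. 240.] [372.  284.7 126.9  60.5  24.4]
[539. 209.] [ 432.9 -562.5   94.2   48.2   81.2]
[223. 141.] [601.4 165.7  95.8  27.3   7.8]
```

View pics/o6_scene.png

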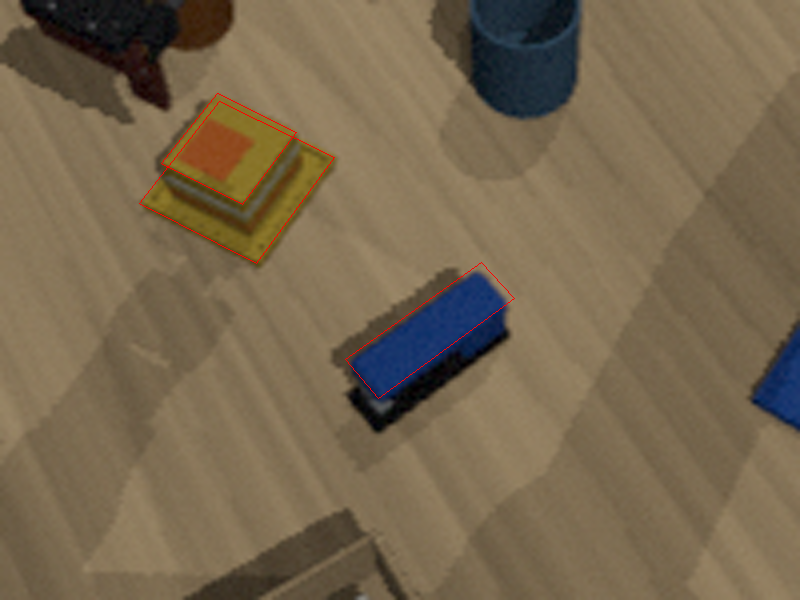

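View pics/o6_top.png

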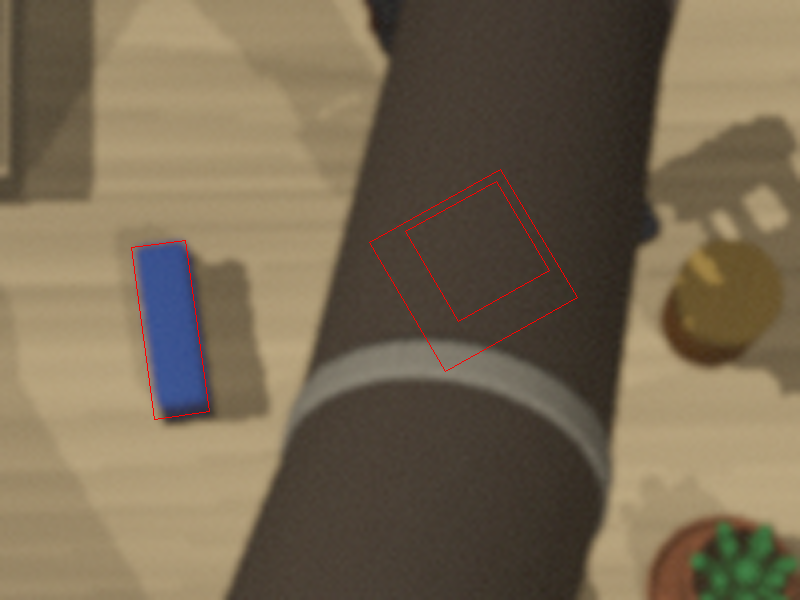

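Memo block sits inside the tray (scene zoom (230,150)), on the drawn outline. Stapler: lever at top (223,141), yaw ≈7.6°.

Request:
jog_arm --pt "0.01 0.003 0.002 -6" --pt "0.03 0.008 0.006 -14" --pt "0.055 0.0145 0.01 -22" --pt "0.08 0.021 0.015 -30" --pt "0.105 0.0275 0.02 -38" --pt "0.13 0.034 0.025 -46" --pt "0.155 0.04 0.03 -54" --pt "0.17 0.0445 0.032 -62" --pt "0.178 0.0465 0.032 -68.6" --pt "0.1811 0.047 0.032 -68.6" --pt "0.1811 0.047 0.032 -68.6" --pt "0.1811 0.047 0.032 -68.6"

```text
time: 26.7
ee_pos: [597.4, 166.9, 155.0]
eef_rot: [-0.064, 0.998, 0.001, 0.002]
wrist_force: [-0.8, -0.3, 0.3]
gripper_width: 0.999
```

```bash
python3 go.py 601,167,48,97.5;python3 -c "
from ov import *
views([(601,167,0,0,(105,32,np.radians(7.5)))],'o7',dict(top=(180,60,380,210),scene=(150,190,350,340)))"
```

```text
t 26.70 pos [597.4 166.9 155. ] psi 97.4 tilt 0.26 w 87.7mm F [-0.8 -0.3  0.3] j [-0.53  0.5   0.24  1.72 -0.14  0.94  1.47]
601,167,48,97.5 -> [-0.0032 -0.0005  0.107 ] turn -0.1
```

View pics/o7_scene.png

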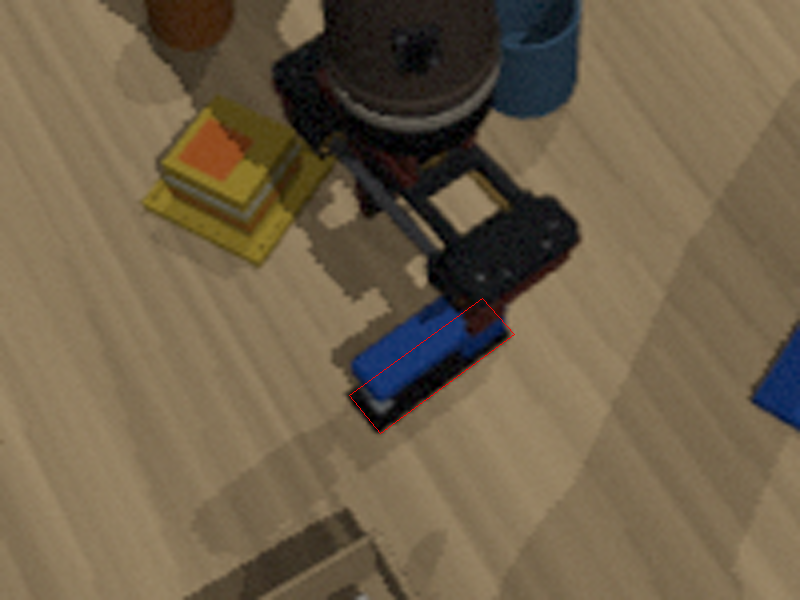

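Request:
jog_arm --pt "-0.003 0 0.015 0" --pt "-0.003 0 0.035 0" --pt "-0.003 0 0.055 0" --pt "-0.003 0 0.075 0" --pt "-0.003 0 0.09 0" --pt "-0.003 0 0.1 0" --pt "-0.003 0 0.1065 0" --pt "-0.003 0 0.1075 0" --pt "-0.003 0 0.1075 0"

```text
time: 27.7
ee_pos: [601.4, 167.6, 48.2]
eef_rot: [-0.065, 0.998, 0.001, 0.003]
wrist_force: [0.1, -0.1, 0.1]
gripper_width: 0.999
```

Request:
jog_arm --pt "0 0 0 0" --pt "0 0 0 0" --pt "0 0 0 0" --pt "0 0 0 0" --pt "0 0 0 0" --pt "0 0 0 0" --pt "0 0 0 0" --pt "0 0 0 0" --pt "0 0 0 0" --gripper 0.02 --squeeze 30

```text
time: 28.6
ee_pos: [601.4, 167.4, 48.2]
eef_rot: [-0.064, 0.998, 0.001, 0.003]
wrist_force: [0.6, 0.0, 0.0]
gripper_width: 0.361
```

```bash
python3 go.py 601,167,200 374,294,200,114.4;python3 -c "
from ov import *
views([(601,167,0,0,(105,32,np.radians(7.5)))],'o8',dict(top=(180,60,380,210),scene=(150,190,350,340)))"
```

```text
t 28.60 pos [601.4 167.4  48.2] psi 97.4 tilt 0.32 w 31.7mm F [0.6 0.  0. ] j [-0.5   0.64  0.21  1.78 -0.18  0.74  1.51]
601,167,200 -> [-4.000e-04 -1.000e-04 -1.518e-01] turn 0.0
374,294,200,114.4 -> [ 0.2084  0.155  -0.1527] turn -17.0
```

View pics/o8_scene.png

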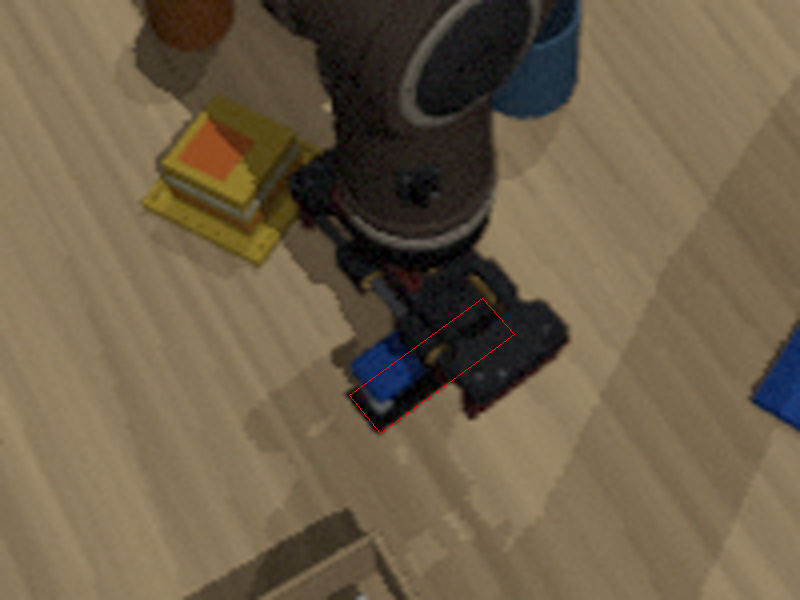

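Request:
jog_arm --pt "0 0 -0.01 0" --pt "0 0 -0.035 0" --pt "0 0 -0.065 0" --pt "0 0 -0.1 0" --pt "0 0 -0.13 0" --pt "0.004 0.003 -0.148 0" --pt "0.014 0.01 -0.1527 -1" --pt "0.032 0.024 -0.1527 -3" --pt "0.055 0.041 -0.1527 -5" --pt "0.08 0.0595 -0.1527 -7" --pt "0.105 0.078 -0.1527 -9" --pt "0.13 0.097 -0.1527 -11" --pt "0.155 0.115 -0.1527 -13" --pt "0.178 0.132 -0.1527 -15" --pt "0.195 0.145 -0.1527 -16" --pt "0.205 0.1525 -0.1527 -17" --pt "0.2084 0.155 -0.1527 -17" --pt "0.2084 0.155 -0.1527 -17" --pt "0.2084 0.155 -0.1527 -17"

```text
time: 30.6
ee_pos: [374.8, 293.4, 199.9]
eef_rot: [-0.211, 0.978, 0.0, 0.003]
wrist_force: [0.8, -0.4, -2.0]
gripper_width: 0.365
```

```bash
python3 go.py 374,294,51.5,114.4;python3 -c "
from ov import *
views([T['blue']],'o9',dict(top=(100,160,300,310),scene=(250,160,450,320)))"
```

```text
t 30.60 pos [374.8 293.4 199.9] psi 114.3 tilt 0.34 w 32.0mm F [ 0.8 -0.4 -2. ] j [-0.86  0.21  0.1   2.01 -0.02  0.92  1.25]
374,294,51.5,114.4 -> [0.0014 0.001  0.1484] turn -0.1
```

View pics/o9_scene.png

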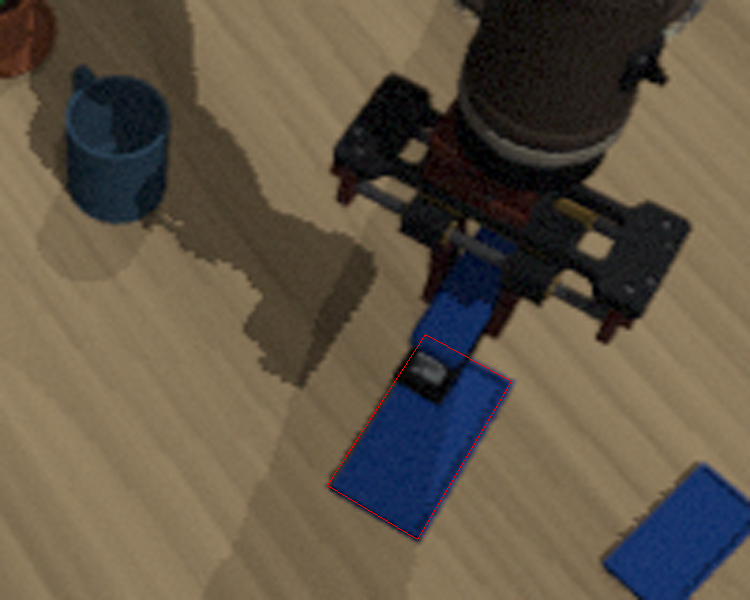

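Stapler is level and parallel to the larger blue tray (scene zoom (420,440)); lower it.

Request:
jog_arm --pt "0.001 0.001 0.01 0" --pt "0.001 0.001 0.03 0" --pt "0.001 0.001 0.055 0" --pt "0.001 0.001 0.08 0" --pt "0.001 0.001 0.105 0" --pt "0.001 0.001 0.122 0" --pt "0.001 0.001 0.134 0" --pt "0.001 0.001 0.141 0" --pt "0.001 0.001 0.145 0" --pt "0.001 0.001 0.1475 0" --pt "0.001 0.001 0.149 0" --pt "0.001 0.001 0.15 0" --pt "0.001 0.001 0.15 0"

```text
time: 32.0
ee_pos: [375.0, 293.8, 51.6]
eef_rot: [-0.21, 0.978, 0.0, 0.003]
wrist_force: [-3.1, -5.5, 15.9]
gripper_width: 0.359
```

```bash
python3 go.py 374,294,51,114.4
```

```text
t 32.00 pos [375.  293.8  51.6] psi 114.2 tilt 0.40 w 31.6mm F [-3.1 -5.5 15.9] j [-0.83  0.44  0.08  2.14 -0.06  0.56  1.28]
374,294,51,114.4 -> [0.0008 0.0006 0.0006] turn -0.2
```

On the floor (16 N). Release and rise.

Request:
jog_arm --pt "0 0 0 0" --pt "0 0 0 0" --pt "0 0 0 0" --pt "0 0 0 0" --pt "0 0 0 0" --gripper 0.07

```text
time: 32.5
ee_pos: [375.0, 293.9, 51.5]
eef_rot: [-0.21, 0.978, 0.0, 0.003]
wrist_force: [1.1, -0.6, -0.3]
gripper_width: 0.771
```

Request:
jog_arm --pt "0 0 -0.01 0" --pt "0 0 -0.035 0" --pt "0 0 -0.065 0" --pt "0 0 -0.1 0" --pt "0 0 -0.135 0" --pt "0 0 -0.17 0" --pt "0 0 -0.2 0" --pt "0 0 -0.2 0"

```text
time: 33.3
ee_pos: [375.1, 294.6, 256.2]
eef_rot: [-0.21, 0.978, 0.003, 0.007]
wrist_force: [0.1, 0.2, 0.4]
gripper_width: 0.795
```

```bash
python3 go.py 183.9,597,250
```

```text
t 33.30 pos [375.1 294.6 256.2] psi 114.2 tilt 0.80 w 69.8mm F [0.1 0.2 0.4] j [-0.87  0.14  0.11  1.95 -0.01  1.04  1.24]
183.9,597,250 -> [0.0503 0.3542 0.0063] turn 0.0
```

Back to the start side, out of both views.

Request:
jog_arm --pt "0.003 0.02 0 0" --pt "0.0085 0.06 0 0" --pt "0.014 0.1 0 0" --pt "0.02 0.14 0 0" --pt "0.0255 0.18 0 0" --pt "0.031 0.22 0 0" --pt "0.037 0.26 0 0" --pt "0.0425 0.3 0 0" --pt "0.048 0.335 0 0" --pt "0.05 0.354 0 0" --pt "0.05 0.354 0 0" --pt "0.05 0.354 0 0"

```text
time: 34.5
ee_pos: [184.4, 596.1, 255.5]
eef_rot: [-0.21, 0.978, 0.002, 0.006]
wrist_force: [1.0, 0.5, -0.6]
gripper_width: 0.793
```

```bash
python3 go.py;python3 - <<'E'
from ov import *
from meas import *
O=[(445.2,-156.8,59,32,None),(581,-325,81,33,None),(645,-12.3,48,0,(62,62,np.radians(29))),(374,294,53,0,(105,32,np.radians(24.4))),(434.8,12,82,37,None),(609.9,-153.4,74,31.5,None)]
views(O,'of',dict(top=(120,90,470,290),scene=(150,100,430,350)))
im,K,E=shot('top');cv2.imwrite('pics/st_t.png',cv2.resize(im[190:290,120:230],None,fx=6,fy=6,interpolation=2))
im,K,E=shot('scene');cv2.imwrite('pics/st_s.png',cv2.resize(im[230:320,320:410],None,fx=6,fy=6,interpolation=2))
E
```

```text
t 34.50 pos [184.4 596.1 255.5] psi 114.3 tilt 0.75 w 69.6mm F [ 1.   0.5 -0.6] j [-1.31  0.4  -0.06  1.59  0.04  1.14  0.61]
```

View pics/of_top.png

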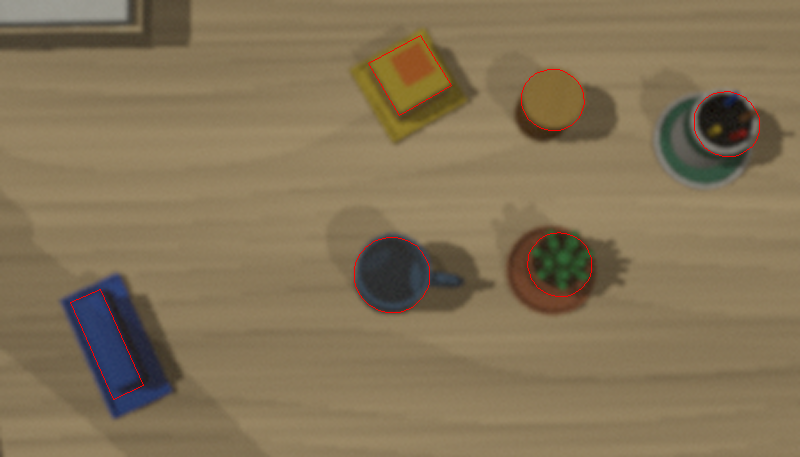

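View pics/of_scene.png

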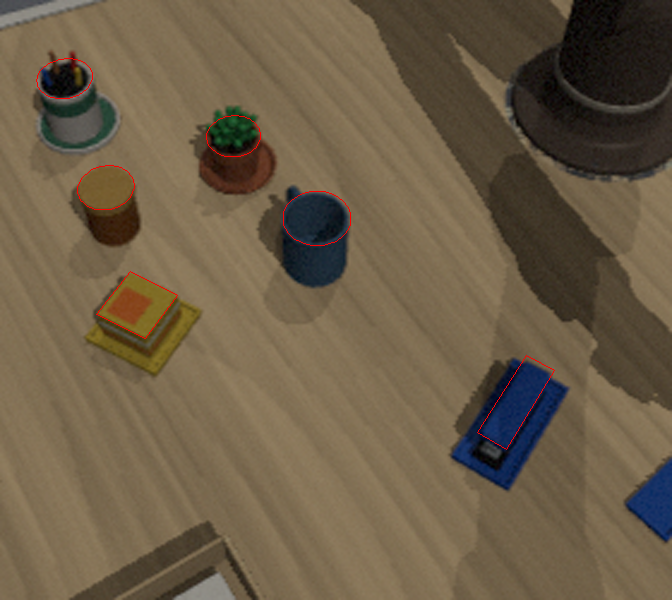

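View pics/st_s.png

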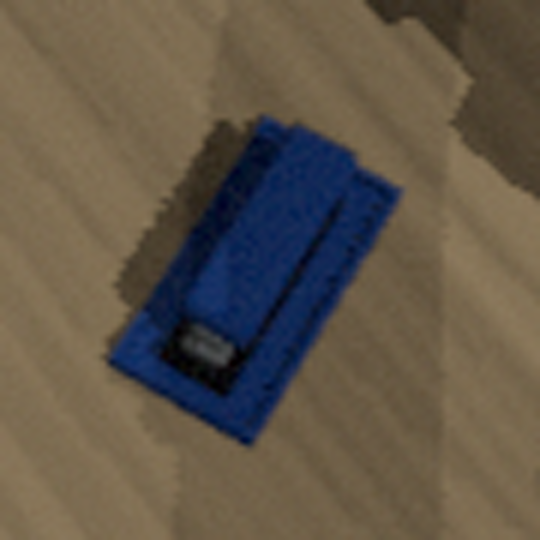

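All four things sit inside their rims, and the mug and candle are on their original outlines. The stapler lies flat, with its foot end about 13 mm in from the tray's outer edge (15.5 mm would be centred). Handing in.

```bash
python3 -c "
from plant import manip
print(manip.finish_job())"
```

```text
the job is handed in; nothing more can be done
None
```

I put all four things back in their places and handed the job in after about 35 s of the 112 s. The plant is in the saucer, the pencil cup on the coaster, the memo block in the yellow tray and the stapler lengthwise in the larger blue tray. Each was lowered until it touched the floor of its place and then released. The hand-in reports no verdict, so what follows is only from my own checks.

**Last checks:** In the final pictures from both cameras, all four stand or lie flat inside their rims. The plant, cup and memo block are within about 3 mm of centre. The stapler's near end suggests it is 2–3 mm off along its length; I couldn't see its far end. The mug and candle jar were still on their starting outlines, and the gripper was clear of everything.

**Disagreements and slips:**
- The two cameras differed by 2–4 mm on where the places are, so I used values between them.
- The memo block met its tray floor about 1 mm higher than I had calculated.
- The arm tilted slightly, by up to 0.8°.
- My first move call was refused because its rows lacked the turn value; nothing moved.

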